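Index the decorating wheel to the third stop and hold it

TASK

A wooden pot being painted stands on an indexing wheel. Take the wheel's wooden knob in a gentle grip, turn it clockwise from home by exactly three clicks, to the third stop (the red mark), without going beyond it, and finish still gripping the knob and holding it steady there, because it springs back if let go. Squeeze it lightly (each finger well under 50 N), do not touch the freshly painted pot and leave the brush pot, paint jar and palette knife where they are.

Things in the scene. Friction and masses are not known exactly. Their poses are not given: they have to be found in the camera images.
- head: Indexing head, bolted down: grey base plate 130 mm (x) by 320 mm (y), 28 mm high. Origin on the table below the knob's vertical axis; the plate runs from 75 mm to its -y side to 245 mm to its +y side, where the pot stands 165 mm from the knob. A small aluminium plunger block, 45 mm high, stands 41 to 63 mm from the knob's axis on the -y side.
- stop3_mark (a point): Middle of the wide red mark of the third stop, 42 mm from the knob's axis on the white dial around the knob, 31 mm above the table. Narrow black marks, 0.4 rad apart, show home and stops 1, 2 and 4.
- knob: The knob: black disc of 60 mm diameter, its top 49 mm above the table, and on it a wooden grip bar 46 mm long (its x), 14 mm wide (its y, to be pinched across), 36 mm tall, top 85 mm above the table. Origin on its axis, 32 mm above the table. The white line on top marks the bar's +x end, the pointer. Delicate: the two fingers' contact forces together may never exceed 110 N; a 20 to 40 N grip is plenty.
- knob_grip (a point): The point on the knob's vertical axis in the middle of the bar, at a good height to grip: 74 mm above the table, 11 mm below the bar's top, 25 mm above the disc.
- index_knob (a joint): Knob angle, rad: 0 at home, growing CLOCKWISE seen from above. Stops 1 to 4 are at 0.4, 0.8, 1.2, 1.6. The clicking plunger's crests lie at 0.2, 0.6, 1.0, 1.4: resistance fades at a crest and jumps up at a stop. A return spring of 0.20 to 0.24 N m, stronger than the plunger, always drives the knob back to 0; turning takes 0.06 to 0.4 N m. End stop at 1.75.
- pot: The turned wooden pot with wet paint, 84 mm diameter, 86 mm tall, fixed on the turntable at the +y end of the head; geared one to one to the knob, so that it turns with it. It stands on an aluminium disc of 104 mm. Origin on its axis, 32 mm above the table; its rim is 128 mm above the table. Not to be touched.
- brush_pot: Bystander: a loose dark wooden pot with four brushes, 74 mm diameter, pot 90 mm and brushes 180 mm tall. Origin at the centre of its underside.
- paint_jar: Bystander: a loose orange paint jar with a white cap, 52 mm diameter, 60 mm tall. Origin at the centre of its underside.
- palette_knife: Bystander: a loose painter's palette knife with a yellow handle, lying flat, 200 mm long along its x, 18 mm high at the handle. Origin at its middle, on the table.

How it is judged:
By the outcome, as a careful person would: the job done as asked, in the order asked, and still so for the second after the job is handed in, while the arm keeps its last pose, push and grip.
It also fails if it takes over 53 s, if anything falls off the work surface, if the arm or the gripper's body presses on something with over 40 N, if the wrist force passes 120 N, or if a joint passes its speed limit or range.

ROBOT

A 7-joint arm with a two-finger parallel gripper is mounted at the origin on the work surface. World frame = base frame: x ahead of the robot, y to its left, z up, the work surface at z = 0. Lengths are in m, angles in rad, forces in N, time in s.
With the tool pointing down it reaches from about 0.4 to 0.925 m from the base axis. Payload 5.6 kg.
Tool frame: the origin (TCP) lies midway between the tips of the shut fingers; the grasp point (between the pads) lies 19 mm behind it (r.tcp_to_grasp is the distance from the TCP to the grasp point, in m); z points along the fingers, y is the line along which they close (so a half turn about z gives the same grasp; the last joint's range is limited). The gripper opens to 85 mm and grips with 20 to 120 N. Pads are 22 mm wide; open, the fingers measure 114 mm over their backs; the gripper's body (76 mm by 85 mm) begins 54 mm behind the grasp point. The pads swing forward as they close: fully open they stand 13 mm farther back than shut.
Start: joints at [1.252, 0.468, -0.012, 1.603, 0.006, 1.071, -0.056], TCP at [0.177, -0.625, 0.231] pointing down, gripper open.
Joint ranges: [-2.53, 2.53], [-0.31, 2.02], [-1.57, 1.55], [0.28, 2.44], [-1.29, 4.43], [0.15, 1.84], [-2.92, 2.92]. Speed limits (rad/s): [2.57, 2.57, 3.14, 3.14, 3.14, 3.14, 3.14].

INTERFACE

Orientations are given as a unit quaternion [w, x, y, z].
In Python, from workcell import r gives the robot as it stands.
- The arm moves only by the tool drive_tool, never from a script. Its argument "targets" is a list that holds one entry, the list of rows, each a list of 7 numbers: the shift along the tool's x, y, z each as a share of 0.4 m, from -1 to 1, then the turn, a rotation vector about the tool's x, y, z each as a share of pi/4 rad, from -1 to 1, then the opening, from -1 (shut) to 1 (fully open). A call has 1 to 8 rows; each row is the pose to reach, as a shift and turn from the pose commanded when the call began, along the tool's axes at that moment; what a row does not reach only later rows make up. A row lasts 1/12 s, in which the tool goes at most 41.7 mm and 7.16 degrees, less where a joint would pass 70% of its speed; a pose out of reach is approached as far as the arm can. A call with a number of a shift or a turn outside -1 to 1 is refused whole. A call with a gripper value outside its range is refused whole. The fingers move at their own pace and stop on an object; "newtons" is the grip in N (left out, the last holds). Time passes only in rows, so rows that repeat a pose let the fingers close. It gives the time, the measured TCP pose, the force, the opening and the grip force at its end, in the units of the state.
- r.read_state(): the state, without advancing time (a new reading comes with each control period).
- r.grab_frame(name): name is "side" or "top"; returns a dict with "frame" (420x560x3 uint8, red, green, blue), "mtx" (3x3 intrinsics, pixels), "k1" (the pictures are not rectified: a ray, as slopes to the right and down, at radius r is drawn at 1 + k1 r^2 times it, then the intrinsics apply), "rvec" (rotation vector, rad) and "tvec" (3), from world to camera coordinates, as OpenCV has them. Camera axes: x right, y down, z forward; pixel columns grow to the right and rows downward; lengths in m; the calibration is good to about 2 mm. A picture is of the moment at which its call begins. There is no depth.
- r.hand_in(): hands the job in; it is judged then, once.
The state is a dict: "time_s": time; "q": joint angles; "dq": joint speeds; "joint_efforts": joint torques, N m; "position": TCP position; "tool_rot": TCP orientation; "force": force on the tool from outside, world axes, zero at the start; "wrist_torque": the same for the moment, N m; "grip_width": finger opening in m; "finger_force": force on a finger pad.
Only numpy, scipy, OpenCV 4.12 (cv2) and the standard library are available. Lean on these libraries where they do the work, as an engineer would, in place of code of your own. Each camera call takes 0.05 s, during which the arm holds its last target. There are 200 camera calls.

## Working session

There is one attempt and no reset: what is moved stays moved. The work goes in short steps, Python scripts to look and compute and a tool call to move; the robot and the scene stay as the last step left them, time stands still between calls to the robot, and variables do not carry over. Pictures are saved under pics/ and viewed, at most 10 in all, crops included, and the job is handed in when it is done.

Besides the shell and the picture viewer there is one more tool, called after "Request:" as name(argument=value, ...) on one line, values as JSON. drive_tool: Moves the arm, as the interface text tells. Shift numbers are shares of 0.4 m and turn numbers shares of pi/4 rad, none past 1 either way. Its arguments: {"type":"object","properties":{"targets":{"type":"array","items":{"type":"array","items":{"type":"array","items":{"type":"number"}}}},"newtons":{"type":"number"}},"required":["targets"]}

```bash
mkdir -p pics; python3 - <<'E'
from workcell import r
import cv2
for n in("top","side"):
    f=r.grab_frame(n); cv2.imwrite(f"pics/{n}0.png",f["frame"][:,:,::-1]); print(n,f["mtx"].tolist(),f["k1"],f["rvec"],f["tvec"])
s=r.read_state();print(s,r.tcp_to_grasp)
E
```

```text
top [[474.9822221022553, 0.0, 275.4425645284545], [0.0, 474.9822221022553, 209.21318953200068], [0.0, 0.0, 1.0]] -0.1350782509752081 [ 2.18153842 -2.15714753  0.12284136] [-0.07775601  0.56913983  0.83667011]
side [[473.02724310608755, 0.0, 277.5599060911642], [0.0, 473.02724310608755, 207.59532750800534], [0.0, 0.0, 1.0]] -0.15722814684629427 [ 0.61812489 -2.63909509  1.15931722] [0.47326711 0.27656083 0.75109103]
{'time_s': 0.1, 'q': array([ 1.25198867,  0.46829932, -0.01158957,  1.6035094 ,  0.00597918,
        1.07137861, -0.05631347]), 'dq': array([-0.00011939, -0.00109157, -0.0013461 , -0.0030653 , -0.00043913,
       -0.00022995,  0.00073206]), 'joint_efforts': array([ 9.40640202e-04, -5.33514118e+01,  2.15701223e-02, -2.51964515e+01,
        1.14633309e-02,  4.28503234e-03, -3.76742162e-05]), 'position': array([ 0.17681433, -0.62498693,  0.2304361 ]), 'tool_rot': array([-7.64120646e-04,  9.90512888e-01,  1.37417650e-01, -1.57052367e-04]), 'force': array([-0.50965294,  0.24839667, -0.68657086]), 'wrist_torque': array([ 0.04276135, -0.03638586,  0.00714624]), 'finger_force': 0.0, 'grip_width': 0.08554190037724943} 0.0187
```

View pics/top0.png

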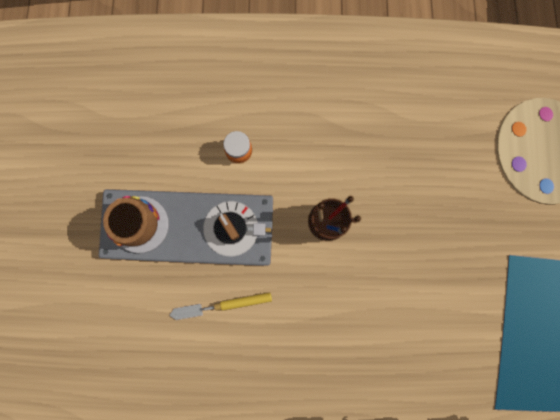

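View pics/side0.png

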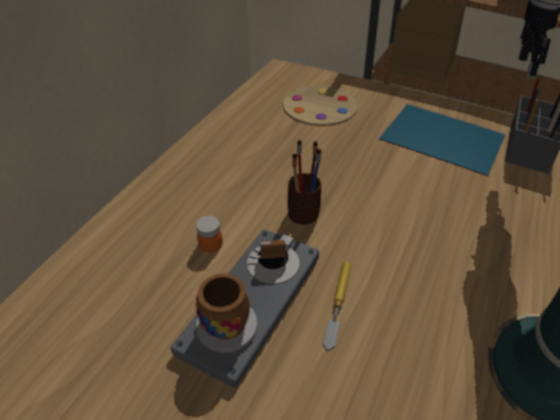

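The top view shows the head with the dial at about (230,228), the pot at (132,220), the jar at (238,147), the brush pot at (330,218) and the palette knife at (222,305). The red mark is near (244,211). I'll enlarge both views of the knob.

```bash
cat > h.py <<'E'
import numpy as np, cv2
from scipy.spatial.transform import Rotation as R
def cam(f):
    M=cv2.Rodrigues(np.array(f["rvec"]))[0]; return M,np.array(f["tvec"]).ravel(),f["mtx"],np.array([f["k1"],0,0,0,0.])
def ray(f,uv,z):
    M,t,K,_=cam(f); d=((np.array(uv)-K[:2,2])/K[0,0]); rd=np.hypot(*d); ru=rd
    for _ in range(20): ru=rd/(1+f["k1"]*ru**2)
    d=np.append(d*ru/rd,1); c=-M.T@t; w=M.T@d
    return c+w*(z-c[2])/w[2]
def proj(f,p):
    return cv2.projectPoints(np.array([p],float),np.array(f["rvec"]),np.array(f["tvec"]),f["mtx"],np.array([f["k1"],0,0,0,0.]))[0].ravel()
E
python3 - <<'E'
import cv2,numpy as np
a=cv2.imread("pics/top0.png")[180:280,90:290]; b=cv2.imread("pics/side0.png")[220:300,225:335]
a1=a[10:85,105:190] # x0=195,y0=190
A=cv2.resize(a1,None,fx=7,fy=7,interpolation=cv2.INTER_CUBIC); cv2.imwrite("pics/ta.png",A)
B=cv2.resize(b,None,fx=7,fy=7,interpolation=cv2.INTER_CUBIC); cv2.imwrite("pics/sa.png",B)
E
```

```text
(no output)
```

View pics/ta.png

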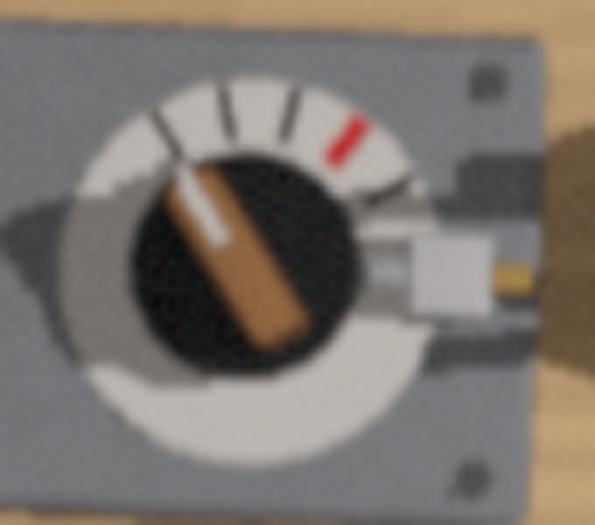

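View pics/sa.png

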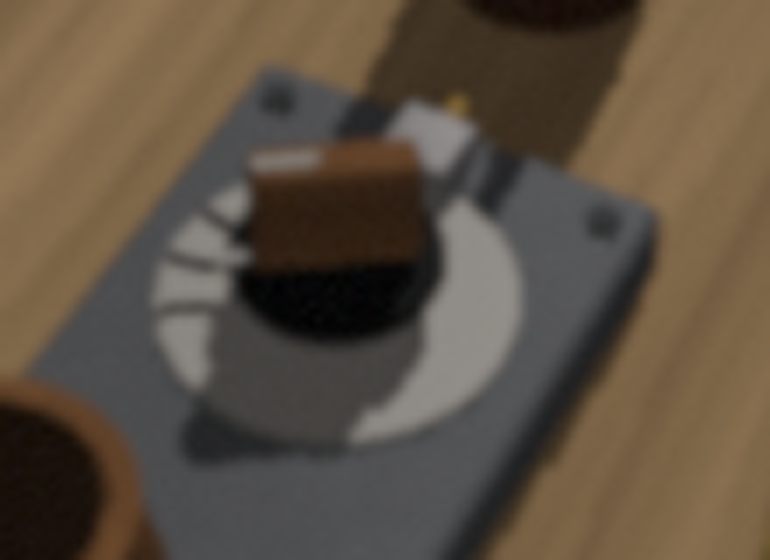

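Top crop: the bar's top runs from about (190,180) at the pointer end to (288,337). The dial centre is near (249,270), the home mark at (168,132) and the red mark at (348,142). In the side crop the bar's top centre is near (335,160).

```bash
python3 - <<'E'
from workcell import r
from h import *
f=r.grab_frame("top"); g=r.grab_frame("side")
T=lambda x,y,z: ray(f,[(x+.5)/7-.5+195,(y+.5)/7-.5+190],z)
S=lambda x,y,z: ray(g,[(x+.5)/7-.5+225,(y+.5)/7-.5+220],z)
print("dial",T(249,270,.031),"disc",T(246,265,.049),"bar",T(239,258.5,.085),"side bar",S(335,160,.085),"side dial",S(337,307,.031))
d=T(249,270,.031)
a,b=T(190,180,.085),T(288,337,.085);v=a-b;print("bar ang",np.arctan2(v[1],v[0]),np.linalg.norm(v))
for n,p in dict(h=(168,132),s1=(228,112),s2=(291,115),s3=(348,142),s4=(388,192)).items():
    v=T(*p,.031)-d;print(n,np.arctan2(v[1],v[0]),np.linalg.norm(v))
print("pot",ray(f,[128,219],.128))
for n,p in dict(jar=(237,143,.06),bp=(330,219,.09),blk=(260,229,.045)).items(): print(n,ray(f,p[:2],p[2]))
c=[ray(f,p,.028) for p in((104,192),(273,196))];v=c[0]-c[1];print("head yaw",np.arctan2(-v[0],v[1]))
s=r.read_state();Rm=R.from_quat(np.roll(s["tool_rot"],-1));print(Rm.as_matrix())
E
```

```text
dial [0.53435803 0.01067713 0.031     ] disc [0.5344339  0.00985663 0.049     ] bar [0.53356711 0.00834216 0.085     ] side bar [0.5326046  0.01258719 0.085     ] side dial [0.53111931 0.01624843 0.031     ]
bar ang 0.5760559623365098 0.045368696270300254
h 0.5494615450913496 0.04200734758565856
s1 0.15266536010487486 0.041745057215518536
s2 -0.24454297227792013 0.04190713037988273
s3 -0.6407846798646817 0.042097078934820946
s4 -1.045119456635743 0.0414091255360647
pot [0.54064242 0.17007769 0.128     ]
jar [ 0.68564723 -0.00083323  0.06      ]
bp [ 0.54794561 -0.16401368  0.09      ]
blk [ 0.53254046 -0.04404613  0.045     ]
head yaw -0.013508228627170032
[[ 9.62221203e-01  2.72268622e-01 -3.93405122e-04]
 [ 2.72268888e-01 -9.62220666e-01  1.02129452e-03]
 [-1.00476087e-04 -1.08982322e-03 -9.99999401e-01]]
```

Request:
drive_tool(targets=[[[0.04,-0.04,-0.02,0,0,0,1],[0.1,-0.1,-0.04,0,0,0,1],[0.17,-0.17,-0.05,0,0,-0.06,1],[0.24,-0.24,-0.05,0,0,-0.14,1],[0.31,-0.31,-0.05,0,0,-0.22,1],[0.38,-0.38,-0.05,0,0,-0.3,1],[0.44,-0.44,-0.05,0,0,-0.35,1],[0.48,-0.48,-0.05,0,0,-0.35,1]]], newtons=25)

```text
time_s: 0.87
position: [0.3112, -0.3849, 0.2514]
tool_rot: [-0.0, 0.962, 0.274, 0.0]
force: [-0.1, 0.8, -0.0]
grip_width: 0.086
finger_force: 0.0
```

```bash
cat >> h.py <<'E'
def rel(s,goal,yaw):
    Rm=R.from_quat(np.roll(s["tool_rot"],-1))
    G=R.from_euler("z",yaw)*R.from_euler("x",np.pi)
    return Rm.inv().apply(np.array(goal)-s["position"])/.4,(Rm.inv()*G).as_rotvec()/(np.pi/4)
E
python3 - <<'E'
from workcell import r
from h import *
s=r.read_state();print(s["time_s"],s["position"],s["q"]);print(rel(s,[.5335,.010,.2],.555))
E
```

```text
0.8667 [ 0.31117578 -0.38489934  0.25140725] [ 0.98990582  0.19464176 -0.18749548  1.94256633  0.0416865   1.00832244
 -0.23116233]
(array([ 0.99306418, -0.5451296 ,  0.12945579]), array([-0.00048253, -0.0009373 ,  0.00128714]))
```

Request:
drive_tool(targets=[[[0.05,-0.03,0,0,0,0,1],[0.12,-0.07,0,0,0,0,1],[0.2,-0.11,0,0,0,0,1],[0.28,-0.15,0,0,0,0,1],[0.36,-0.2,0,0,0,0,1],[0.44,-0.24,0,0,0,0,1],[0.5,-0.27,0,0,0,0,1],[0.53,-0.29,0,0,0,0,1]]])

```text
time_s: 1.53
position: [0.4312, -0.1751, 0.2515]
tool_rot: [-0.0, 0.962, 0.274, 0.001]
force: [0.4, 0.7, 0.3]
grip_width: 0.0854
finger_force: 0.0
```

Request:
drive_tool(targets=[[[0.05,-0.03,0,0,0,0,1],[0.12,-0.07,0,0,0,0,1],[0.2,-0.11,0,0,0,0,1],[0.28,-0.15,0,0,0,0,1],[0.36,-0.2,0,0,0,0,1],[0.42,-0.23,0,0,0,0,1],[0.45,-0.25,0,0,0,0,1],[0.45,-0.25,0,0,0,0,1]]])

```text
time_s: 2.2
position: [0.5314, 0.0049, 0.2512]
tool_rot: [-0.001, 0.962, 0.275, 0.001]
force: [0.1, 0.2, -0.2]
grip_width: 0.0852
finger_force: 0.0
```

```bash
python3 - <<'E'
from workcell import r
from h import *
s=r.read_state();print(s["time_s"],s["position"],s["q"]);print(rel(s,[.5335,.010,.12],.555))
for n in("top","side"):
    f=r.grab_frame(n); cv2.imwrite(f"pics/{n}1.png",f["frame"][:,:,::-1])
E
```

```text
2.2 [0.53138983 0.00492617 0.25118189] [ 0.34252781  0.29435305 -0.49338635  1.84656451  0.15759811  1.038851
 -1.22736545]
(array([ 0.01067205, -0.00743412,  0.32798455]), array([-0.00213602, -0.00196911,  0.00191852]))
```

View pics/side1.png

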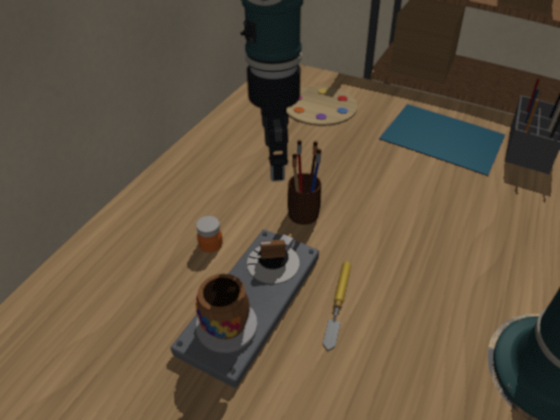

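The gripper is over the knob (fingertips near (277,178) in side view) and the brush pot is clear. Next I descend to just above the bar and look again.

Request:
drive_tool(targets=[[[0,0,0.04,0,0,0,1],[0.005,-0.004,0.11,0,0,0,1],[0.01,-0.007,0.19,0,0,0,1],[0.01,-0.007,0.27,0,0,0,1],[0.01,-0.007,0.33,0,0,0,1],[0.01,-0.007,0.36,0,0,0,1],[0.01,-0.007,0.37,0,0,0,1],[0.01,-0.007,0.37,0,0,0,1]]])

```text
time_s: 2.97
position: [0.5321, 0.0042, 0.103]
tool_rot: [0.0, 0.963, 0.271, -0.001]
force: [0.4, 0.3, 0.4]
grip_width: 0.0851
finger_force: 0.0
```

```bash
python3 - <<'E'
from workcell import r
from h import *
s=r.read_state();print(s["time_s"],s["position"]);print(rel(s,[.5335,.010,.057],.555))
im=[]
for n,(u,v) in dict(top=(231,220),side=(275,245)).items():
    f=r.grab_frame(n)
    c=f["frame"][v-45:v+45,u-45:u+45,::-1]; im.append(cv2.resize(c,(400,400),interpolation=cv2.INTER_CUBIC))
    print(n,proj(f,s["position"]))
cv2.imwrite("pics/c2.png",np.hstack(im))
E
```

```text
2.9667 [0.53205042 0.00419431 0.10295166]
(array([ 0.01081023, -0.01045478,  0.11486885]), array([-0.00036999,  0.00157701, -0.00734444]))
top [230.19829347 226.67915816]
side [274.64305354 232.69833831]
```

View pics/c2.png

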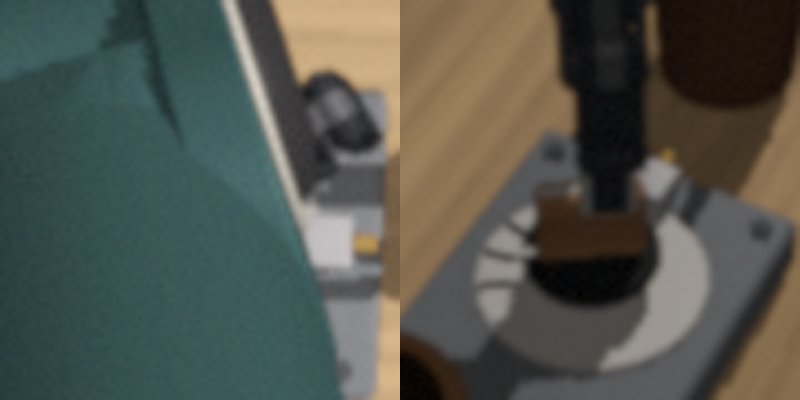

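Top view is blocked by the arm. In the side crop the fingers (x≈608) sit about 3 px right of the bar's centre (x≈595), which agrees with the computed 4–5 mm offset. I'll correct that and descend.

Request:
drive_tool(targets=[[[0.011,-0.01,0,0,0,-0.007,1],[0.011,-0.01,0,0,0,-0.007,1],[0.011,-0.01,0.02,0,0,-0.007,1],[0.011,-0.01,0.05,0,0,-0.007,1],[0.011,-0.01,0.08,0,0,-0.007,1],[0.011,-0.01,0.1,0,0,-0.007,1],[0.011,-0.01,0.112,0,0,-0.007,1],[0.011,-0.01,0.112,0,0,-0.007,1]]])

```text
time_s: 3.73
position: [0.5329, 0.0109, 0.0566]
tool_rot: [-0.0, 0.962, 0.275, -0.002]
force: [-0.7, 0.6, -0.6]
grip_width: 0.0858
finger_force: 0.0
```

```bash
python3 - <<'E'
from workcell import r
from h import *
s=r.read_state();print(s["time_s"],s["position"],s["dq"].round(3));print(rel(s,[.5335,.010,.057],.555))
f=r.grab_frame("side")
s=r.read_state();print(s["time_s"],s["position"]);
c=f["frame"][190:280,220:330,::-1]; cv2.imwrite("pics/c3.png",cv2.resize(c,None,fx=6,fy=6,interpolation=cv2.INTER_CUBIC))
E
```

```text
3.7333 [0.53288149 0.01088918 0.05661999] [ 0.007 -0.025 -0.013 -0.015 -0.009  0.016  0.008]
(array([ 0.00013689,  0.00270257, -0.00095519]), array([-0.00225162,  0.00355408,  0.00153296]))
3.7833 [0.53345531 0.01102502 0.05743157]
```

View pics/c3.png

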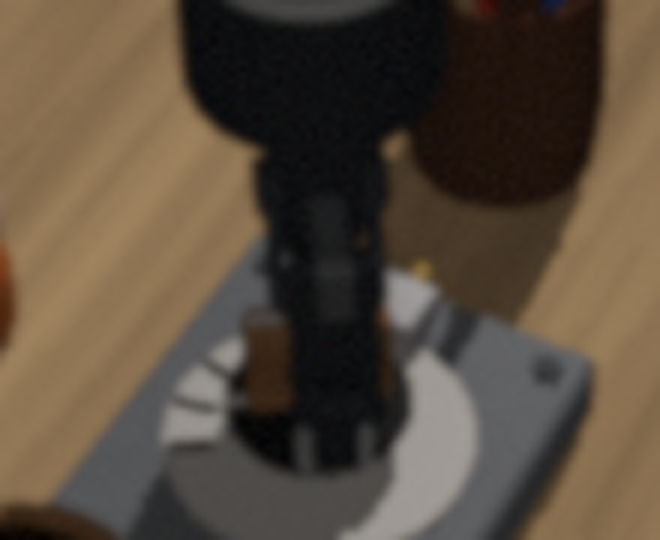

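Request:
drive_tool(targets=[[[0,0,0,0,0,0,0.2],[0,0,0,0,0,0,-0.2],[0,0,0,0,0,0,-0.45],[0,0,0,0,0,0,-0.55],[0,0,0,0,0,0,-0.65],[0,0,0,0,0,0,-0.75],[0,0,0,0,0,0,-0.85],[0,0,0,0,0,0,-1]]], newtons=25)

```text
time_s: 4.45
position: [0.5343, 0.0107, 0.0588]
tool_rot: [0.0, 0.962, 0.275, 0.0]
force: [0.2, -1.4, 1.8]
grip_width: 0.0134
finger_force: 25.7
```

Request:
drive_tool(targets=[[[0,0,0,0,0,0,-1],[0,0,0,0,0,0,-1],[0,0,0,0,0,0,-1],[0,0,0,0,0,0,-1]]])

```text
time_s: 4.78
position: [0.5344, 0.0107, 0.0588]
tool_rot: [0.0, 0.962, 0.274, 0.0]
force: [-0.3, -1.7, 4.6]
grip_width: 0.0134
finger_force: 26.2
```

```bash
cat > st.py <<'E'
from workcell import r
from h import *
s=r.read_state();Rm=R.from_quat(np.roll(s["tool_rot"],-1));m=Rm.as_matrix()
f=r.grab_frame("side")
print(s["time_s"],s["position"].round(4),"yaw",np.arctan2(m[1,0],m[0,0]).round(4),"Ftool",Rm.inv().apply(s["force"]).round(2),"T",s["wrist_torque"].round(3),s["grip_width"],s["finger_force"],"q7",s["q"][6],"px",[proj(f,s["position"]+m@[0,dy,-.0187]).round(1) for dy in(-.03,0)])
E
python3 st.py
```

```text
4.7833 [0.5344 0.0107 0.0588] yaw 0.5561 Ftool [-1.16  1.31 -4.6 ] T [-0.34   0.115  0.314] 0.013447538216402124 26.194342374801636 q7 -1.3937365944702311 px [array([273.5, 256.4]), array([272.1, 244.3])]
```

Request:
drive_tool(targets=[[[0,0,0,0,0,0.03,-1],[0,0,0,0,0,0.08,-1],[0,0,0,0,0,0.14,-1],[0,0,0,0,0,0.2,-1],[0,0,0,0,0,0.25,-1],[0,0,0,0,0,0.25,-1]]], newtons=32)

```text
time_s: 5.33
position: [0.5343, 0.0108, 0.0588]
tool_rot: [0.0, 0.984, 0.178, 0.0]
force: [0.0, -2.0, 5.0]
grip_width: 0.0134
finger_force: 31.8
```

```bash
python3 st.py
```

```text
5.3333 [0.5343 0.0108 0.0588] yaw 0.3579 Ftool [-0.66  1.88 -5.04] T [-0.329  0.148  0.14 ] 0.013360158082663649 31.804155707359314 q7 -1.5555159647707817 px [array([270.2, 256.4]), array([272.1, 244.3])]
```

Request:
drive_tool(targets=[[[0,0,0,0,0,0.04,-1],[0,0,0,0,0,0.1,-1],[0,0,0,0,0,0.16,-1],[0,0,0,0,0,0.22,-1],[0,0,0,0,0,0.28,-1],[0,0,0,0,0,0.34,-1],[0,0,0,0,0,0.4,-1],[0,0,0,0,0,0.4,-1]]])

```text
time_s: 6.05
position: [0.5344, 0.0108, 0.0588]
tool_rot: [0.0, 1.0, 0.022, 0.0]
force: [-1.4, -1.7, 5.1]
grip_width: 0.0141
finger_force: 32.2
```

Request:
drive_tool(targets=[[[0,0,0,0,0,0.04,-1],[0,0,0,0,0,0.1,-1],[0,0,0,0,0,0.16,-1],[0,0,0,0,0,0.22,-1],[0,0,0,0,0,0.28,-1],[0,0,0,0,0,0.34,-1],[0,0,0,0,0,0.4,-1],[0,0,0,0,0,0.4,-1]]])

```text
time_s: 6.72
position: [0.5344, 0.0108, 0.0588]
tool_rot: [0.0, 0.991, -0.135, 0.0]
force: [-0.1, -1.7, 5.4]
grip_width: 0.0136
finger_force: 32.8
```

```bash
python3 st.py
```

```text
6.7167 [0.5344 0.0108 0.0588] yaw -0.2699 Ftool [ 0.41  1.67 -5.36] T [-0.366  0.152  0.325] 0.013603007474038628 32.843690514564514 q7 -2.065871661653851 px [array([260.9, 253.4]), array([272.1, 244.3])]
```

Request:
drive_tool(targets=[[[0,0,0,0,0,0.04,-1],[0,0,0,0,0,0.1,-1],[0,0,0,0,0,0.16,-1],[0,0,0,0,0,0.22,-1],[0,0,0,0,0,0.28,-1],[0,0,0,0,0,0.33,-1],[0,0,0,0,0,0.33,-1]]])

```text
time_s: 7.35
position: [0.5343, 0.0108, 0.0588]
tool_rot: [0.0, 0.965, -0.262, 0.0]
force: [-0.2, -1.7, 5.6]
grip_width: 0.0134
finger_force: 31.7
```

```bash
python3 st.py
```

```text
7.35 [0.5343 0.0108 0.0588] yaw -0.5297 Ftool [ 0.72  1.52 -5.57] T [-0.356  0.196  0.092] 0.013353371597672045 31.666263341903687 q7 -2.275637393124046 px [array([258.2, 251. ]), array([272.1, 244.3])]
```

Request:
drive_tool(targets=[[[0,0,0,0,0,0.03,-1],[0,0,0,0,0,0.06,-1],[0,0,0,0,0,0.08,-1],[0,0,0,0,0,0.08,-1]]])

```text
time_s: 7.73
position: [0.5343, 0.0108, 0.0588]
tool_rot: [-0.0, 0.957, -0.292, 0.0]
force: [0.3, -0.5, 5.7]
grip_width: 0.0138
finger_force: 31.6
```

```bash
python3 st.py
```

```text
7.7333 [0.5343 0.0108 0.0588] yaw -0.5917 Ftool [ 0.52  0.23 -5.71] T [-0.291  0.153  0.078] 0.01375587537392344 31.643545031547546 q7 -2.325559742699355 px [array([257.7, 250.3]), array([272.1, 244.3])]
```

Request:
drive_tool(targets=[[[0,0,0,0,0,0.015,-1],[0,0,0,0,0,0.03,-1],[0,0,0,0,0,0.03,-1]]])

```text
time_s: 8.03
position: [0.5343, 0.0108, 0.0587]
tool_rot: [-0.0, 0.953, -0.303, 0.0]
force: [-0.7, -1.1, 6.3]
grip_width: 0.0135
finger_force: 31.6
```

```bash
python3 st.py
```

```text
8.0333 [0.5343 0.0108 0.0587] yaw -0.6152 Ftool [ 0.01  1.29 -6.33] T [-0.29   0.156  0.095] 0.01348086491191623 31.630699038505554 q7 -2.344459258166201 px [array([257.5, 250.1]), array([272.1, 244.3])]
```

Request:
drive_tool(targets=[[[0,0,0,0,0,0.01,-1],[0,0,0,0,0,0.02,-1],[0,0,0,0,0,0.02,-1]]])

```text
time_s: 8.33
position: [0.5343, 0.0108, 0.0588]
tool_rot: [-0.0, 0.951, -0.31, 0.0]
force: [-0.8, -2.0, 5.9]
grip_width: 0.0135
finger_force: 31.9
```

```bash
python3 st.py
```

```text
8.3333 [0.5343 0.0108 0.0588] yaw -0.6304 Ftool [ 0.57  2.08 -5.92] T [-0.306  0.18   0.154] 0.013459404667460009 31.869850158691406 q7 -2.3568455772586883 px [array([257.4, 249.9]), array([272.1, 244.3])]
```

Request:
drive_tool(targets=[[[0,0,0,0,0,0.008,-1],[0,0,0,0,0,0.015,-1],[0,0,0,0,0,0.015,-1],[0,0,0,0,0,0.015,-1]]])

```text
time_s: 8.72
position: [0.5344, 0.0109, 0.0588]
tool_rot: [-0.0, 0.949, -0.315, 0.0]
force: [-0.7, -1.0, 5.8]
grip_width: 0.0134
finger_force: 32.3
```

```bash
python3 st.py
```

```text
8.7167 [0.5344 0.0109 0.0588] yaw -0.6415 Ftool [ 0.04  1.21 -5.77] T [-0.327  0.203  0.223] 0.013393993526829236 32.302767634391785 q7 -2.365923654827761 px [array([257.3, 249.8]), array([272.1, 244.3])]
```

Request:
drive_tool(targets=[[[0,0,0,0,0,0.008,-1],[0,0,0,0,0,0.015,-1],[0,0,0,0,0,0.015,-1],[0,0,0,0,0,0.015,-1]]])

```text
time_s: 9.1
position: [0.5344, 0.0108, 0.0588]
tool_rot: [0.0, 0.947, -0.321, 0.0]
force: [-1.3, -1.1, 5.3]
grip_width: 0.0135
finger_force: 33.0
```

```bash
python3 st.py
python3 - <<'E'
from workcell import r
from h import *
f=r.grab_frame("side");c=f["frame"][190:280,220:330,::-1]; cv2.imwrite("pics/c4.png",cv2.resize(c,None,fx=6,fy=6,interpolation=cv2.INTER_CUBIC))
E
```

```text
9.1 [0.5344 0.0108 0.0588] yaw -0.653 Ftool [-0.31  1.67 -5.34] T [-0.323  0.14   0.298] 0.013540965307707188 32.999780774116516 q7 -2.3752758497779403 px [array([257.2, 249.7]), array([272.1, 244.3])]
```

View pics/c4.png

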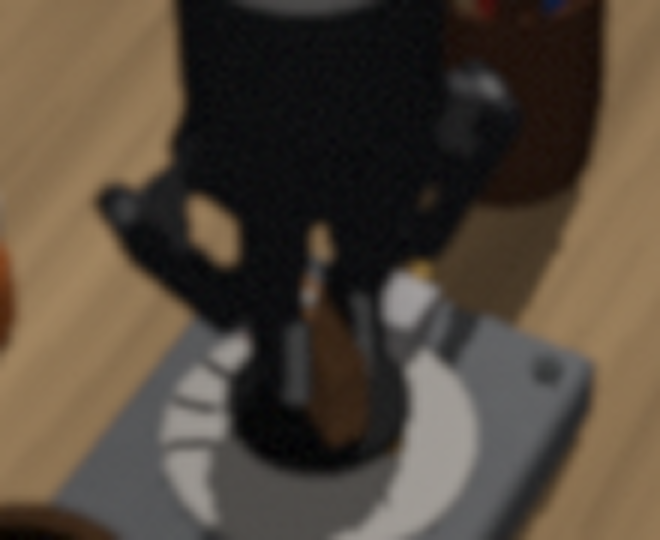

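The knob's bar is held squarely, with its white pointer toward the red mark. Torque on the rising flank is about 0.22 at yaw −0.6415, which matches the stop (mark at −0.641), so I'll back off very slightly and check that it holds.

Request:
drive_tool(targets=[[[0,0,0,0,0,-0.005,-1],[0,0,0,0,0,-0.01,-1],[0,0,0,0,0,-0.01,-1],[0,0,0,0,0,-0.01,-1],[0,0,0,0,0,-0.01,-1],[0,0,0,0,0,-0.01,-1],[0,0,0,0,0,-0.01,-1],[0,0,0,0,0,-0.01,-1]]])

```text
time_s: 9.87
position: [0.5344, 0.0108, 0.0588]
tool_rot: [0.0, 0.948, -0.317, 0.0]
force: [-1.5, -1.5, 5.4]
grip_width: 0.0135
finger_force: 32.4
```

```bash
python3 st.py; python3 st.py
```

```text
9.8667 [0.5344 0.0108 0.0588] yaw -0.6454 Ftool [-0.26  2.11 -5.42] T [-0.312  0.137  0.359] 0.013463546000144398 32.44288623332977 q7 -2.3690681602994625 px [array([257.3, 249.7]), array([272.1, 244.3])]
9.9167 [0.5344 0.0108 0.0588] yaw -0.6454 Ftool [ 0.59  0.73 -5.26] T [-0.336  0.193  0.304] 0.013671369884111668 32.44266450405121 q7 -2.3690001174748962 px [array([257.3, 249.7]), array([272.1, 244.3])]
```

```bash
python3 - <<'E'
from workcell import r
import numpy as np
T=[];F=[]
for i in range(12):
    r.grab_frame("top"); s=r.read_state(); T.append(s["wrist_torque"][2]);F.append(s["joint_efforts"][6])
print(np.round(T,3),np.mean(T),np.mean(F),s["tool_rot"],s["time_s"])
E
```

```text
[0.273 0.259 0.294 0.297 0.268 0.276 0.307 0.349 0.303 0.254 0.239 0.336] 0.2879672215992145 -0.28398390859365463 [ 3.61326692e-06  9.48390414e-01 -3.17104902e-01  3.20780506e-04] 10.5667
```

Request:
drive_tool(targets=[[[0,0,0,0,0,-0.005,-1],[0,0,0,0,0,-0.005,-1],[0,0,0,0,0,-0.005,-1],[0,0,0,0,0,-0.005,-1],[0,0,0,0,0,-0.005,-1],[0,0,0,0,0,-0.005,-1]]])

```text
time_s: 11.07
position: [0.5344, 0.0108, 0.0588]
tool_rot: [-0.0, 0.949, -0.315, 0.0]
force: [-0.3, -1.6, 5.5]
grip_width: 0.0138
finger_force: 32.2
```

```bash
python3 - <<'E'
from workcell import r
import numpy as np
F=[]
for i in range(8):
    r.grab_frame("side"); s=r.read_state(); F.append(s["joint_efforts"][6])
q=s["tool_rot"];print(np.mean(F),2*np.arctan2(q[2],q[1]),s["finger_force"],s["time_s"])
if abs(np.mean(F))>.12 and abs(2*np.arctan2(q[2],q[1])+.642)<.006: print(r.hand_in())
E
```

```text
-0.25603764108382165 -0.641521550452569 32.248942852020264 11.4667
the job is handed in; nothing more can be done
None
```

I turned the knob clockwise three clicks to the third stop (the red mark) and handed in at 11.5 s, still gripping it at about 32 N; the tool briefly went about 0.01 rad past the mark before I eased it back.

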